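Nest the fired bowls on their bats

ROBOT

A 6-joint arm with a two-finger parallel gripper is mounted at the origin on the work surface. World frame = base frame: x ahead of the robot, y to its left, z up, the work surface at z = 0. Lengths are in m, angles in rad, forces in N, time in s.
With the tool pointing down it reaches from about 0.3 to 0.775 m from the base axis. Payload 14.6 kg.
Tool frame: the origin (TCP) lies midway between the tips of the shut fingers; the grasp point (between the pads) lies 19 mm behind it; z points along the fingers, y is the line along which they close (so a half turn about z gives the same grasp; the last joint's range is limited). The gripper opens to 94 mm and grips with 3 to 60 N. Pads are 16 mm wide; open, the fingers measure 119 mm over their backs; the gripper's body (75 mm by 177 mm) begins 78 mm behind the grasp point.
Start: joints at [1.131, 0.3, 1.521, -0, 1.321, -0.067], TCP at [0.2, 0.512, 0.205] pointing down, gripper open.
Joint ranges: [-3.03, 3.03], [-0.79, 2.21], [0.23, 2.52], [-1.04, 4.18], [0, 3.07], [-2.55, 2.55]. Speed limits (rad/s): [2.22, 2.22, 2.57, 3.14, 3.14, 3.14].

INTERFACE

Orientations are given as [roll, pitch, yaw] about the fixed x, y, z axes, in that order (R = Rz(yaw) Ry(pitch) Rx(roll)).
In Python, from station import telemetry, optics, ctrl gives the robot as it stands.
- The arm moves only by the tool carry_out, never from a script. Its argument "plan" is a list that holds one entry, the list of rows, each a list of 7 numbers: the shift along the tool's x, y, z in mm, then the turn, a rotation vector about the tool's x, y, z in rad, then the finger opening in mm, from 0 to 94. A call has 1 to 20 rows; each row shifts and turns the commanded pose from where the row before left it, along the tool's axes as they then stand; what a row does not reach is not made up. A row lasts 1/12 s, in which the tool goes at most 41.7 mm and 7.16 degrees, less where a joint would pass 70% of its speed; a pose out of reach is approached as far as the arm can. A call with a gripper value outside its range is refused whole. The fingers move at their own pace and stop on an object; "squeeze" is the grip in N (left out, the last holds). Time passes only in rows, so rows that do not move let the fingers close. It gives the time, the measured TCP pose, the force, the opening and the grip force at its end, in the units of the state.
- telemetry.get_obs(): the state, without advancing time (a new reading comes with each control period).
- optics.camera(name): name is "scene" or "top" or "wrist"; returns a dict with "pixels" (480x640x3 uint8, red, green, blue), "intrinsics" (3x3 intrinsics, pixels), "origin" and "rotation" of the camera in the world. Camera axes: x right, y down, z forward; pixel columns grow to the right and rows downward; lengths in m; the calibration is good to about 2 mm. The wrist camera is an equidistant fisheye: a pixel r from the principal point sees the ray r / f radians off the axis. A picture is of the moment at which its call begins. There is no depth.
- ctrl.hand_in(): hands the job in; it is judged then, once.
The state is a dict: "time_s": time; "qpos": joint angles; "joint_vel": joint speeds; "tau": joint torques, N m; "ee_pos": TCP position; "eef_rot": TCP orientation; "force": force on the tool from outside, world axes, zero at the start; "moment": the same for the moment, N m; "grip_width": finger opening in m; "grip_force": force on a finger pad.
Only numpy, scipy, OpenCV 4.12 (cv2) and the standard library are available. Lean on these libraries where they do the work, as an engineer would, in place of code of your own. Each camera call takes 0.05 s, during which the arm holds its last target. There are 200 camera calls.

TASK

Put the fired ware away in two nested stacks, all of it upside down with the feet up just as it lies now: the three round bowls centred on the round plaster bat, the two square dishes centred on the square plywood bat and lined up with its sides. In each stack the smallest goes down first and each larger one is capped squarely over the one before, so that it rests level on its foot. Set each piece down gently without dropping it, and leave the vase, the tool crock and the loop tool where they are.

Things in the scene. Friction and masses are not known exactly. Their poses are not given: they have to be found in the camera images.
- bowl_small: Small round terracotta bowl, upside down, 59 mm high. Origin: centre of the rim plane (its underside, on the bench); z up. Rim 76 mm diameter, wall 5 mm, narrowing to 52 mm at the shoulder, 41 mm up; on this the solid round foot to grip, 36 mm diameter, 18 mm high. Hollow 34 mm deep. About 110 g.
- bowl_medium: Medium round terracotta bowl, upside down, 65 mm high. Capped over the small bowl, it rests on that one's foot, rim 19 mm above the small bowl's rim. Origin: centre of the rim plane (its underside, on the bench); z up. Rim 100 mm diameter, wall 5 mm, narrowing to 68 mm at the shoulder, 47 mm up; on this the solid round foot to grip, 42 mm diameter, 18 mm high. Hollow 40 mm deep. About 190 g.
- bowl_large: Large round terracotta bowl, upside down, 71 mm high. Capped over the medium bowl, it rests on that one's foot, rim 19 mm above the medium bowl's rim. Origin: centre of the rim plane (its underside, on the bench); z up. Rim 126 mm diameter, wall 5 mm, narrowing to 86 mm at the shoulder, 53 mm up; on this the solid round foot to grip, 48 mm diameter, 18 mm high. Hollow 46 mm deep. About 300 g.
- dish_small: Small square terracotta dish, upside down, 61 mm high. Origin: centre of the rim plane (its underside, on the bench); z up, x, y along the sides. 68 mm square, upright walls 6 mm; flat back 43 mm up; on this the solid square foot to grip, 36 mm wide, parallel to the sides, 18 mm high. Hollow 36 mm deep. About 140 g.
- dish_large: Large square terracotta dish, upside down, 69 mm high. Capped over the small dish, it rests on that one's foot, rim 17 mm above the small dish's rim. Origin: centre of the rim plane (its underside, on the bench); z up, x, y along the sides. 104 mm square, upright walls 6 mm; flat back 51 mm up; on this the solid square foot to grip, 46 mm wide, parallel to the sides, 18 mm high. Hollow 44 mm deep. About 320 g.
- bat_round: Round white plaster bat (flat disc), 150 mm diameter, 15 mm thick, fixed to the bench. Origin: centre of its underside, on the bench; its top is at z = 15 mm.
- bat_square: Square plywood bat (flat board), 140 x 140 mm, 15 mm thick, fixed to the bench. Origin: centre of its underside, on the bench; x and y along its sides; its top is at z = 15 mm.
- vase: Brown clay vase with a narrow neck, 106 mm across, 175 mm tall, standing loose. Origin: centre of its underside. A bystander: not to be disturbed.
- tool_crock: White crock with wooden tool handles standing in it, 84 mm across, 170 mm tall with the handles, standing loose. Origin: centre of its underside. A bystander: not to be disturbed.
- loop_tool: Double-ended loop trimming tool with a wooden handle, 190 mm long along its x, 18 mm wide, 16 mm thick, lying loose. Origin: centre of its underside. A bystander: not to be disturbed.
Things that resemble listed ones, but are neither listed nor needed, are in the scene too. Leave any blue or purple look-alike of the dish_small alone.

How it is judged:
By the outcome, as a careful person would: the job done as asked, in the order asked, and still so for the second after the job is handed in, with the robot touching nothing.
It also fails if it takes over 131 s, if anything falls off the work surface, if the arm or the gripper's body presses on something with over 40 N, if the wrist force passes 120 N, or if a joint passes its speed limit or range.

## Working session

There is one attempt and no reset: what is moved stays moved. The work goes in short steps, Python scripts to look and compute and a tool call to move; the robot and the scene stay as the last step left them, time stands still between calls to the robot, and variables do not carry over. Pictures are saved under pics/ and viewed, at most 14 in all, crops included, and the job is handed in when it is done.

Besides the shell and the picture viewer there is one more tool, called after "Call:" as a command line: name --argument value ..., lists and objects as JSON in quotes. carry_out: Moves the arm, as the interface text tells. Its arguments: {"type":"object","properties":{"plan":{"type":"array","items":{"type":"array","items":{"type":"array","items":{"type":"number"}}}},"squeeze":{"type":"number"}},"required":["plan"]}

```bash
mkdir -p pics; ls
python3 - <<'E'
from station import telemetry, optics, ctrl
import cv2
o=telemetry.get_obs(); print(o)
for n in("top","scene"):
    c=optics.camera(n); cv2.imwrite(f"pics/{n}0.png",c["pixels"][:,:,::-1]); print(n,c["intrinsics"],c["origin"],c["rotation"])
E
```

```text
pics
{'time_s': 0.0, 'qpos': array([ 1.13143782e+00,  3.00475502e-01,  1.52158762e+00, -3.71370860e-05,
        1.32069203e+00, -6.66141938e-02]), 'joint_vel': array([-0.00039195, -0.00034295,  0.00028385, -0.0017201 ,  0.00179181,
        0.00073225]), 'tau': array([ 1.69344908e-04, -5.31822038e+01, -3.52738917e+01,  7.08097452e-02,
        2.45916046e-02, -9.64189940e-05]), 'ee_pos': array([0.2002013 , 0.51198493, 0.20488115]), 'eef_rot': array([-3.14043034e+00, -4.14904101e-05,  2.76885753e+00]), 'force': array([ 1.03833766e+00, -2.33689867e-02,  3.78273069e-04]), 'moment': array([-0.04271106, -0.03555346,  0.00511376]), 'grip_force': 0.0, 'grip_width': 0.09409806180775669}
top [[447.60126521   0.         317.44559235]
 [  0.         447.60126521 241.86841668]
 [  0.           0.           1.        ]] [ 0.40246958 -0.02408431  1.18836433] [-3.01408578  0.03477663 -1.59156116]
scene [[507.41654965   0.         325.6551459 ]
 [  0.         507.41654965 244.01301209]
 [  0.           0.           1.        ]] [1.18080101 0.4342516  0.71372422] [-2.28707635  0.01938166  2.14996824]
```

View pics/top0.png

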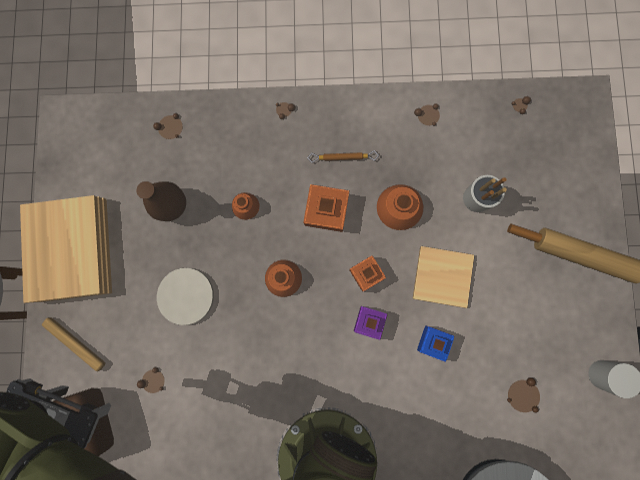

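View pics/scene0.png

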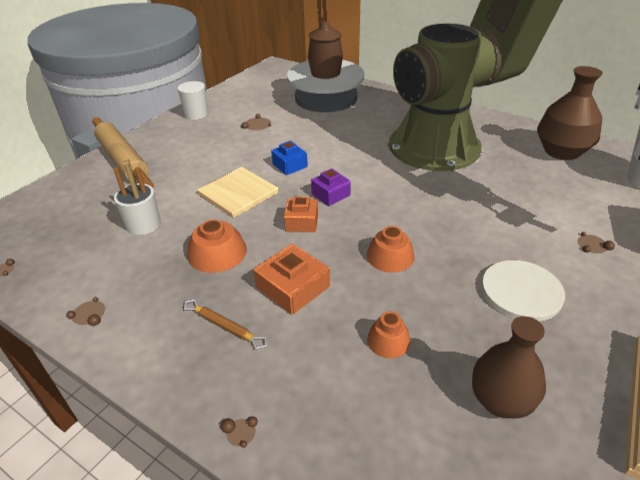

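Top view: small bowl (245,206), medium bowl (283,278), large bowl (401,206), large dish (326,207), round bat (185,296), square bat (445,277). Candidates for dish_small are terracotta (368,273), purple (371,323) and blue (437,343). I choose the terracotta one, and check it in a close crop.

```bash
cat > h.py <<'E'
from station import telemetry, optics, ctrl
import cv2, numpy as np
from scipy.spatial.transform import Rotation as R
def ray(c,uv,fish):
    K=np.array(c["intrinsics"]); d=(np.array(uv,float)-K[:2,2])/K[0,0]
    if fish:
        t=np.hypot(*d); v=np.r_[d/max(t,1e-9)*np.sin(t),np.cos(t)]
    else: v=np.r_[d,1]
    return rot(c)@v
def rot(c):
    r=np.array(c["rotation"]); return r if r.shape==(3,3) else R.from_euler("xyz",r).as_matrix()
def world(c,uv,z,fish=False):
    v=ray(c,uv,fish); o=np.array(c["origin"]); return (o+v*(z-o[2])/v[2])[:2]
def proj(c,p,fish=False):
    q=rot(c).T@(np.array(p)-c["origin"]); K=np.array(c["intrinsics"])
    if fish:
        r=np.hypot(q[0],q[1]); d=q[:2]/max(r,1e-9)*np.arctan2(r,q[2])
    else: d=q[:2]/q[2]
    return K[:2,2]+K[0,0]*d
def tcp():
    o=telemetry.get_obs(); return o["ee_pos"],R.from_euler("xyz",o["eef_rot"]).as_matrix(),o
def wrist(name):
    c=optics.camera("wrist"); cv2.imwrite(f"pics/{name}.png",c["pixels"][:,:,::-1]); return c
E
python3 - <<'E'
from h import *
c=optics.camera("top"); im=c["pixels"][:,:,::-1]
for n,uv,z in [("bs",(245,200),.059),("bm",(283,274),.065),("bl",(404,202),.071),("dl",(326,205),.069),("ds",(369,270),.061),("batr",(185,296),.015),("bats",(445,277),.015)]:
    print(n,world(c,uv,z).round(3))
hsv=cv2.cvtColor(im,cv2.COLOR_BGR2HSV)
cr=cv2.resize(im[180:320,225:425],None,fx=4,fy=4,interpolation=cv2.INTER_CUBIC)
cv2.imwrite("pics/crop.png",cr)
w=wrist("w0"); print(w["intrinsics"],w["origin"],w["rotation"]); p,r,o=tcp()
print("cam in tool", r.T@(w["origin"]-p)); print(r.T@rot(w))
E
```

```text
bs [0.662 0.198]
bm [0.468 0.1  ]
bl [ 0.643 -0.209]
dl [ 0.641 -0.012]
ds [ 0.473 -0.116]
batr [0.419 0.365]
bats [ 0.454 -0.315]
[[371.64829954   0.         318.39092117]
 [  0.         371.64829954 238.45388462]
 [  0.           0.           1.        ]] [0.13106496 0.53930262 0.38477347] [2.89003196e+00 1.55631602e-03 1.19981458e+00]
cam in tool [ 7.43602615e-02  2.50283728e-05 -1.79659475e-01]
[[ 1.78408677e-03 -9.68513620e-01 -2.48954184e-01]
 [ 9.99998008e-01  1.95081491e-03 -4.22999907e-04]
 [ 8.95344705e-04 -2.48952933e-01  9.68515171e-01]]
```

View pics/crop.png

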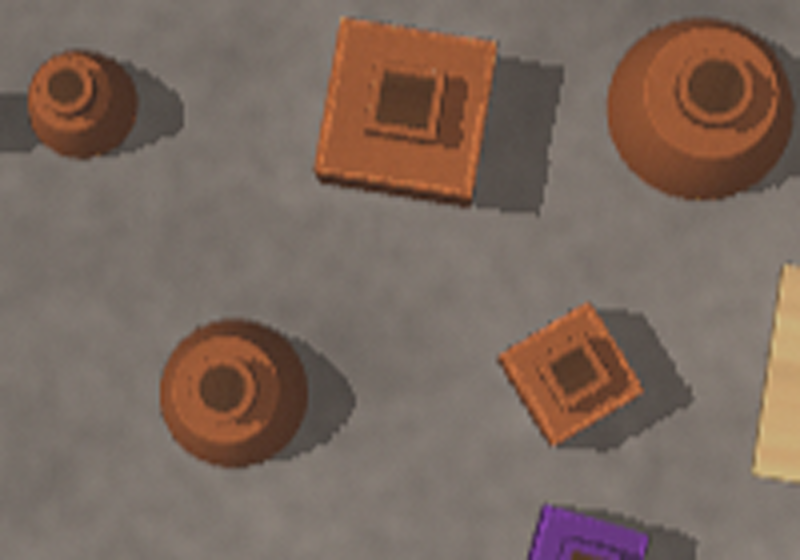

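View pics/w0.png

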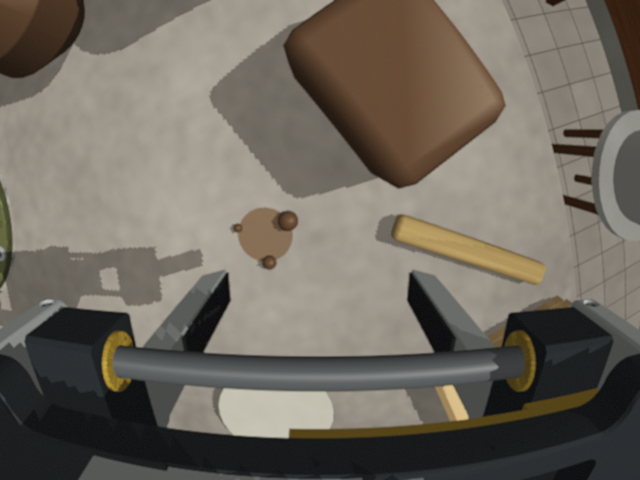

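The crop confirms it: dish_small is the orange square at crop (570,370), and the purple one lies below it. For sub-pixel poses I'll fit model silhouettes in both cameras.

```bash
cat > fit.py <<'E'
from h import *
from scipy.optimize import minimize
a=np.linspace(0,2*np.pi,72,endpoint=False)
ci=lambda d,z:np.c_[d/2*np.cos(a),d/2*np.sin(a),0*a+z]
sq=lambda w,z:np.c_[w/2*np.array([[1,1],[-1,1],[-1,-1],[1,-1]]),[z]*4]
M={"bs":[ci(.076,0),ci(.052,.041),ci(.036,.059)],"bm":[ci(.1,0),ci(.068,.047),ci(.042,.065)],"bl":[ci(.126,0),ci(.086,.053),ci(.048,.071)],
"dl":[sq(.104,0),sq(.104,.051),sq(.046,.051),sq(.046,.069)],"ds":[sq(.068,0),sq(.068,.043),sq(.036,.043),sq(.036,.061)],
"br":[ci(.15,0),ci(.15,.015)],"sq":[sq(.14,0),sq(.14,.015)]}
def sil(c,parts,x,fish=False,S=4):
    m=np.zeros((480*S,640*S),np.uint8); r=R.from_euler("z",x[2]).as_matrix()
    P=[np.array([proj(c,r@p+[x[0],x[1],0],fish) for p in q]) for q in parts]
    for A,B in zip(P,P[1:]):
        h=cv2.convexHull((((np.r_[A,B]+.5)*S-.5)*16).astype(np.int32)); cv2.fillConvexPoly(m,h,255,cv2.LINE_8,4)
    return cv2.resize(m,(640,480),interpolation=cv2.INTER_AREA).astype(float)/255
def mask(c,n):
    h=cv2.cvtColor(c["pixels"],cv2.COLOR_RGB2HSV).astype(int); H,S,V=h[...,0],h[...,1],h[...,2]
    if n=="br": return (S<40)&(V>170)
    if n=="sq": return (H>12)&(H<28)&(S>60)&(V>150)
    return ((H<13)|(H>172))&(S>110)
def fit(c,n,x0,rad=25,fish=False):
    m=mask(c,n).astype(float); s0=sil(c,M[n],x0,fish)
    roi=cv2.dilate((s0>0).astype(np.uint8),np.ones((rad,rad)))>0
    sc=np.array([.01,.01,.1]); k=3 if n[0]=="d" or n=="sq" else 2
    f=lambda y:np.abs(sil(c,M[n],np.r_[y,[0]*(3-k)]*sc+x0,fish)-m)[roi].sum()
    b=minimize(f,np.zeros(k),method="Nelder-Mead",options=dict(initial_simplex=np.r_[[np.zeros(k)],np.eye(k)],xatol=.01,fatol=.1))
    return np.r_[b.x,[0]*(3-k)]*sc+x0,b.fun,s0.sum()
E
python3 - <<'E'
from fit import *
X={"bs":(.662,.198,0),"bm":(.468,.1,0),"bl":(.643,-.209,0),"dl":(.641,-.012,-.13),"ds":(.473,-.116,.5),"br":(.419,.365,0),"sq":(.454,-.315,-.1)}
for cn in("top","scene"):
    c=optics.camera(cn)
    for n in X:
        x,f,s=fit(c,n,np.array(X[n])); print(cn,n,x.round(4),round(f,1),round(s))
E
```

```text
top bs [0.6605 0.2094 0.    ] 54.5 610
top bm [0.4622 0.1078 0.    ] 82.1 1122
top bl [ 0.6457 -0.2082  0.    ] 84.6 1722
top dl [ 0.6423 -0.0117 -0.1926] 72.8 1726
top ds [ 0.4677 -0.1134  0.5162] 38.0 760
top br [0.4212 0.37   0.    ] 257.3 2639
top sq [ 0.4558 -0.3119 -0.1917] 121.4 3035
scene bs [0.6585 0.2076 0.    ] 86.0 1557
scene bm [0.4609 0.1072 0.    ] 85.7 1723
scene bl [ 0.6448 -0.2087  0.    ] 122.2 2482
scene dl [ 0.6418 -0.0118 -0.2028] 169.5 3525
scene ds [ 0.467  -0.1139  0.5233] 71.6 1167
scene br [0.4083 0.3702 0.    ] 1035.9 4069
scene sq [ 0.4551 -0.3105 -0.1969] 155.2 2343
```

Run:
```python
import fit
from fit import *
for cn,uv,g in(("top",(185,296),(185,340)),("scene",(523,290),(450,290))):
    c=optics.camera(cn); h=cv2.cvtColor(c["pixels"],cv2.COLOR_RGB2HSV)
    a,b=h[uv[1],uv[0]],h[g[1],g[0]]; t=(int(a[2])+int(b[2]))/2; print(a,b)
    fit.mask=lambda c,n:(h[...,2]>t)&(h[...,1]<60)
    x,f,s=fit.fit(c,"br",np.array([.421,.37,0])); print(cn,x.round(4),f,s)
```

```text
[ 23  29 174] [ 14  32 135]Traceback (most recent call last):
  File "<stdin>", line 7, in <module>
AttributeError: 'function' object has no attribute 'fit'
```

Run:
```python
import fit as F
from h import *
for cn,uv,g in(("top",(185,296),(185,340)),("scene",(523,290),(450,290))):
    c=optics.camera(cn); h=cv2.cvtColor(c["pixels"],cv2.COLOR_RGB2HSV)
    a,b=h[uv[1],uv[0]],h[g[1],g[0]]; t=(int(a[2])+int(b[2]))/2; print(a,b)
    F.mask=lambda c,n:(h[...,2]>t)&(h[...,1]<60)
    x,f,s=F.fit(c,"br",np.array([.421,.37,0])); print(cn,x.round(4),f,s)
```

```text
[ 23  29 173] [ 14  32 135]
top [0.4201 0.3692 0.    ] 164.76862745098038 2636.5882352941176
[ 23  27 226] [ 13  33 160]
scene [0.415  0.3683 0.    ] 448.47450980392153 4107.7058823529405
```

Two independent cameras agree to 1–2 mm. First I turn the tool to yaw π/2 so that tool x = +y, tool y = +x and z is down, then go above the small bowl.

Call:
carry_out --plan '[[[0, 0, 0, 0, 0, 0.12, 80], [0, 0, 0, 0, 0, 0.12, 80], [0, 0, 0, 0, 0, 0.12, 80], [0, 0, 0, 0, 0, 0.12, 80], [0, 0, 0, 0, 0, 0.12, 80], [0, 0, 0, 0, 0, 0.12, 80], [0, 0, 0, 0, 0, 0.12, 80], [0, 0, 0, 0, 0, 0.12, 80], [0, 0, 0, 0, 0, 0.12, 80], [0, 0, 0, 0, 0, 0.118, 80], [0, 0, 0, 0, 0, 0, 80]]]'

```text
time_s: 1.37
ee_pos: [0.2003, 0.5122, 0.2054]
eef_rot: [-3.142, -0.0, 1.565]
force: [-0.6, -0.1, -0.3]
grip_width: 0.0799
grip_force: 0.0
```

Call:
carry_out --plan '[[[-19, 28.7, 0, 0, 0, 0, 80], [-19, 28.7, 0, 0, 0, 0, 80], [-19, 28.7, 0, 0, 0, 0, 80], [-19, 28.7, 0, 0, 0, 0, 80], [-19, 28.7, 0, 0, 0, 0, 80], [-19, 28.7, 0, 0, 0, 0, 80], [-19, 28.7, 0, 0, 0, 0, 80], [-19, 28.7, 0, 0, 0, 0, 80], [-19, 28.7, 0, 0, 0, 0, 80], [-19, 28.7, 0, 0, 0, 0, 80], [-19, 28.7, 0, 0, 0, 0, 80], [-19, 28.7, 0, 0, 0, 0, 80], [-19, 28.7, 0, 0, 0, 0, 80], [-19, 28.7, 0, 0, 0, 0, 80], [-19, 28.7, 0, 0, 0, 0, 80], [-19, 28.7, 0, 0, 0, 0, 80], [0, 0, 0, 0, 0, 0, 80], [0, 0, 0, 0, 0, 0, 80]]]'

```text
time_s: 2.87
ee_pos: [0.6603, 0.2069, 0.2043]
eef_rot: [-3.14, 0.0, 1.572]
force: [0.0, -0.2, 0.2]
grip_width: 0.08
grip_force: 0.0
```

Run:
```python
from fit import *
c=wrist("w1"); x,f,s=fit(c,"bs",np.array([.6595,.2085,0]),fish=True); print(x.round(4),f,s, proj(c,[.6595,.2085,.059],True))
```

```text
[0.6562 0.2066 0.    ] 2762.8823529411766 4037.1529411764704 [320.07213536 224.96652208]
```

View pics/w1.png

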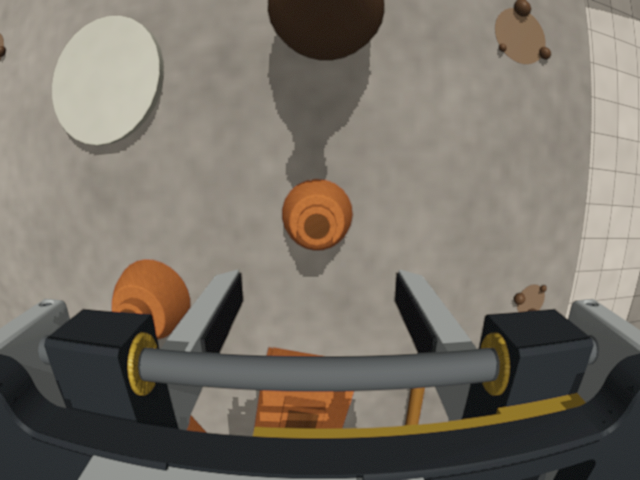

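The bowl sits centred at (317,214) with its foot at about (317,224), and the prediction was (320,225). The fit's colour mask failed here, so I check it.

Run:
```python
import fit as F
from fit import *
c=optics.camera("wrist"); h=cv2.cvtColor(c["pixels"],cv2.COLOR_RGB2HSV); print(h[195,317],h[224,317],h[240,330],h[270,310],h[150,400])
F.mask=lambda c,n:((h[...,0]<16)|(h[...,0]>172))&(h[...,1]>90)
x,f,s=F.fit(c,"bs",np.array([.6595,.2085,0]),fish=True); print(x.round(4),f,s)
F.mask=lambda c,n:(h[...,2]>188)&(h[...,1]<60); print(h[80,105],h[80,200])
x,f,s=F.fit(c,"br",np.array([.4195,.369,0]),fish=True); print(x.round(4),f,s)
```

```text
[ 13 177 184] [ 14 176 106] [ 13 177 169] [20 31 99] [ 18  30 145]
[0.6562 0.2067 0.    ] 124.16470588235295 4022.5137254901956
[ 25  25 196] [ 18  31 142]
[0.4085 0.3695 0.    ] 904.5294117647059 11550.023529411765
```

Call:
carry_out --plan '[[[1, -2, 25, 0, 0, 0, 70], [0, 0, 25, 0, 0, 0, 60], [0, 0, 25, 0, 0, 0, 60], [0, 0, 25, 0, 0, 0, 60], [0, 0, 25, 0, 0, 0, 60], [0, 0, 15, 0, 0, 0, 60], [0, 0, 10, 0, 0, 0, 60], [0, 0, 9, 0, 0, 0, 60], [0, 0, 0, 0, 0, 0, 60], [0, 0, 0, 0, 0, 0, 30], [0, 0, 0, 0, 0, 0, 30], [0, 0, 0, 0, 0, 0, 30], [0, 0, 0, 0, 0, 0, 30], [0, 0, 0, 0, 0, 0, 30], [0, 0, 0, 0, 0, 0, 30]]]' --squeeze 20

```text
time_s: 4.22
ee_pos: [0.6579, 0.2093, 0.0473]
eef_rot: [3.14, -0.0, 1.571]
force: [-0.9, 1.4, 4.8]
grip_width: 0.0356
grip_force: 20.0
```

Call:
carry_out --plan '[[[0, 0, -10, 0, 0, 0, 30], [0, 0, -20, 0, 0, 0, 30], [0, 0, -25, 0, 0, 0, 30], [0, 0, -25, 0, 0, 0, 30], [0, 0, -20, 0, 0, 0, 30], [13.3, -19.9, 0, 0, 0, 0, 30], [13.3, -19.9, 0, 0, 0, 0, 30], [13.3, -19.9, 0, 0, 0, 0, 30], [13.3, -19.9, 0, 0, 0, 0, 30], [13.3, -19.9, 0, 0, 0, 0, 30], [13.3, -19.9, 0, 0, 0, 0, 30], [13.3, -19.9, 0, 0, 0, 0, 30], [13.3, -19.9, 0, 0, 0, 0, 30], [13.3, -19.9, 0, 0, 0, 0, 30], [13.3, -19.9, 0, 0, 0, 0, 30], [13.3, -19.9, 0, 0, 0, 0, 30], [13.3, -19.9, 0, 0, 0, 0, 30], [0, 0, 0, 0, 0, 0, 30], [0, 0, 0, 0, 0, 0, 30]]]'

```text
time_s: 5.8
ee_pos: [0.4182, 0.3693, 0.147]
eef_rot: [3.141, -0.0, 1.573]
force: [0.9, 0.3, -1.6]
grip_width: 0.0352
grip_force: 20.0
```

Run:
```python
from fit import *
c=wrist("w2"); print(proj(c,[.4195,.369,.015],True)); p,r,o=tcp(); print(p, o["force"])
im=c["pixels"]; print(cv2.cvtColor(im,cv2.COLOR_RGB2HSV)[150:260:10,320])
v=sil(c,M["br"],[.4195,.369,0],True); cs,_=cv2.findContours((v>.5).astype(np.uint8),0,1)
b=im[:,:,::-1].copy(); cv2.drawContours(b,cs,-1,(0,255,0),1); cv2.imwrite("pics/w2b.png",b)
```

```text
[322.24430492 230.45274546]
[0.41887412 0.36879829 0.14687812] [-0.18532623 -0.242156   -1.04520241]
[[ 26  23 190]
 [ 25  25 192]
 [ 26  23 192]
 [ 27  24 192]
 [ 25  25 192]
 [ 25  23 191]
 [ 13 181 161]
 [ 13 178 165]
 [ 13 178 172]
 [ 13 175 186]
 [ 13 176 177]]
```

View pics/w2b.png

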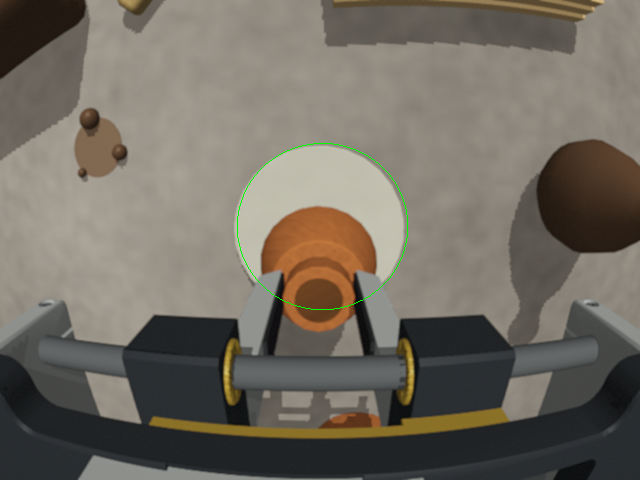

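Bat outline (centre 320,228) matches the prediction to within about 1 px, and the bowl hangs level at (320,255). I lower it.

Call:
carry_out --plan '[[[0, 0, 20, 0, 0, 0, 30], [0, 0, 20, 0, 0, 0, 30], [0, 0, 20, 0, 0, 0, 30], [0, 0, 12, 0, 0, 0, 30], [0, 0, 6, 0, 0, 0, 30], [0, 0, 3, 0, 0, 0, 30], [0, 0, 1, 0, 0, 0, 30], [0, 0, 1, 0, 0, 0, 30], [0, 0, 0.5, 0, 0, 0, 30], [0, 0, 0, 0, 0, 0, 30]]]'

```text
time_s: 6.68
ee_pos: [0.419, 0.369, 0.0636]
eef_rot: [3.141, -0.001, 1.571]
force: [0.2, -0.5, -0.9]
grip_width: 0.0352
grip_force: 20.0
```

Call:
carry_out --plan '[[[0, 0, 0.5, 0, 0, 0, 30], [0, 0, 0.5, 0, 0, 0, 30], [0, 0, 0.5, 0, 0, 0, 30], [0, 0, 0, 0, 0, 0, 30]]]'

```text
time_s: 7.02
ee_pos: [0.4188, 0.3689, 0.0622]
eef_rot: [3.141, -0.0, 1.571]
force: [-2.9, -1.8, 6.6]
grip_width: 0.0353
grip_force: 20.0
```

Call:
carry_out --plan '[[[0, 0, 0, 0, 0, 0, 60], [0, 0, 0, 0, 0, 0, 60], [0, 0, 0, 0, 0, 0, 60], [0, 0, 0, 0, 0, 0, 60], [0, 0, -8, 0, 0, 0, 60], [0, 0, -30, 0, 0, 0, 60], [0, 0, -40, 0, 0, 0, 66], [0, 0, -40, 0, 0, 0, 66], [-26.1, 4.3, 0, 0, 0, 0, 66], [-26.1, 4.3, 0, 0, 0, 0, 66], [-26.1, 4.3, 0, 0, 0, 0, 66], [-26.1, 4.3, 0, 0, 0, 0, 66], [-26.1, 4.3, 0, 0, 0, 0, 66], [-26.1, 4.3, 0, 0, 0, 0, 66], [-26.1, 4.3, 0, 0, 0, 0, 66], [-26.1, 4.3, 0, 0, 0, 0, 66], [-26.1, 4.3, 0, 0, 0, 0, 66], [-26.1, 4.3, 0, 0, 0, 0, 66], [0, 0, 0, 0, 0, 0, 66], [0, 0, 0, 0, 0, 0, 66]]]'

```text
time_s: 8.68
ee_pos: [0.4619, 0.107, 0.18]
eef_rot: [3.141, -0.0, 1.569]
force: [-0.4, -0.7, -0.3]
grip_width: 0.0663
grip_force: 0.0
```

```bash
sed -i 's/((H<13)|(H>172))&(S>110)/((H<16)|(H>172))\&(S>90)/' fit.py
python3 - <<'E'
from fit import *
c=wrist("w3"); x,f,s=fit(c,"bm",np.array([.4615,.1075,0]),fish=True); print(x.round(4),f,s, tcp()[0])
for cn in("top","scene"):
  c=optics.camera(cn); M["bs"]=[p+[0,0,.015] for p in M["bs"]] if cn=="top" else M["bs"]
  print(cn,fit(c,"bs",np.array([.419,.369,0])))
E
```

```text
[0.4585 0.1056 0.    ] 201.72549019607843 7839.921568627451 [0.46179962 0.10783787 0.17992083]
top (array([0.41965696, 0.36922544, 0.        ]), np.float64(49.41176470588235), np.float64(676.5294117647059))
scene (array([0.4188898 , 0.36763562, 0.        ]), np.float64(82.6549019607843), np.float64(1419.1647058823528))
```

Call:
carry_out --plan '[[[-0.5, -1, 30, 0, 0, 0, 66], [0, 0, 30, 0, 0, 0, 66], [0, 0, 30, 0, 0, 0, 66], [0, 0, 20, 0, 0, 0, 66], [0, 0, 12, 0, 0, 0, 66], [0, 0, 6, 0, 0, 0, 66], [0, 0, 0, 0, 0, 0, 66], [0, 0, 0, 0, 0, 0, 66], [0, 0, 0, 0, 0, 0, 36], [0, 0, 0, 0, 0, 0, 36], [0, 0, 0, 0, 0, 0, 36], [0, 0, 0, 0, 0, 0, 36], [0, 0, 0, 0, 0, 0, 36]]]' --squeeze 25

```text
time_s: 9.92
ee_pos: [0.4609, 0.1074, 0.0519]
eef_rot: [3.141, -0.0, 1.571]
force: [-0.3, 0.2, 3.8]
grip_width: 0.0408
grip_force: 25.0
```

Call:
carry_out --plan '[[[0, 0, -10, 0, 0, 0, 36], [0, 0, -30, 0, 0, 0, 36], [0, 0, -40, 0, 0, 0, 36], [0, 0, -40, 0, 0, 0, 36], [26.2, -4.2, 0, 0, 0, 0, 36], [26.2, -4.2, 0, 0, 0, 0, 36], [26.2, -4.2, 0, 0, 0, 0, 36], [26.2, -4.2, 0, 0, 0, 0, 36], [26.2, -4.2, 0, 0, 0, 0, 36], [26.2, -4.2, 0, 0, 0, 0, 36], [26.2, -4.2, 0, 0, 0, 0, 36], [26.2, -4.2, 0, 0, 0, 0, 36], [26.2, -4.2, 0, 0, 0, 0, 36], [26.0, -4.2, 0, 0, 0, 0, 36], [0, 0, 0, 0, 0, 0, 36], [0, 0, 20, 0, 0, 0, 36], [0, 0, 20, 0, 0, 0, 36], [0, 0, 0, 0, 0, 0, 36]]]'

```text
time_s: 11.42
ee_pos: [0.4173, 0.3678, 0.1284]
eef_rot: [-3.137, 0.004, 1.571]
force: [-0.1, -0.9, -3.0]
grip_width: 0.0411
grip_force: 25.0
```

Run:
```python
from fit import *
c=optics.camera("top");print(tcp()[0],tcp()[2]["eef_rot"]); c=optics.camera("scene"); print(tcp()[0])
for z in [.042]:
  pass
M["bm"]=[p+[0,0,tcp()[0][2]-.0519] for p in M["bm"]]
print(fit(c,"bm",np.array([.419,.369,0])))
```

```text
[0.41798716 0.36826846 0.13045079] [-3.13875518e+00  2.26156519e-03  1.57071360e+00]
[0.41866472 0.3687518  0.13189702]
(array([0.42642696, 0.36923938, 0.        ]), np.float64(885.1333333333334), np.float64(2428.6313725490195))
```

Call:
carry_out --plan '[[[0, 0, 15, 0, 0, 0, 36], [0, 0, 15, 0, 0, 0, 36], [0, 0, 8, 0, 0, 0, 36], [0, 0, 4, 0, 0, 0, 36], [0, 0, 2, 0, 0, 0, 36], [0, 0, 1, 0, 0, 0, 36], [0, 0, 0, 0, 0, 0, 36], [0, 0, 0, 0, 0, 0, 36]]]'

```text
time_s: 12.18
ee_pos: [0.419, 0.3693, 0.0872]
eef_rot: [3.141, -0.001, 1.571]
force: [0.2, -0.3, -2.3]
grip_width: 0.0417
grip_force: 25.0
```

Call:
carry_out --plan '[[[0, 0, 0.5, 0, 0, 0, 36], [0, 0, 0.5, 0, 0, 0, 36], [0, 0, 0, 0, 0, 0, 36], [0, 0, 0, 0, 0, 0, 36]]]'

```text
time_s: 12.52
ee_pos: [0.4189, 0.3693, 0.0859]
eef_rot: [3.141, -0.0, 1.571]
force: [-0.8, 0.1, 3.8]
grip_width: 0.0413
grip_force: 25.0
```

Call:
carry_out --plan '[[[0, 0, 0, 0, 0, 0, 66], [0, 0, 0, 0, 0, 0, 66], [0, 0, 0, 0, 0, 0, 66], [0, 0, 0, 0, 0, 0, 66], [0, 0, -8, 0, 0, 0, 66], [0, 0, -30, 0, 0, 0, 66], [0, 0, -40, 0, 0, 0, 72], [0, 0, -22, 0, 0, 0, 72]]]'

```text
time_s: 13.18
ee_pos: [0.4193, 0.3696, 0.1898]
eef_rot: [3.139, -0.002, 1.571]
force: [-0.3, 0.1, 0.5]
grip_width: 0.0717
grip_force: 0.0
```

Call:
carry_out --plan '[[[-32.1, 12.6, 0, 0, 0, 0, 72], [-32.1, 12.6, 0, 0, 0, 0, 72], [-32.1, 12.6, 0, 0, 0, 0, 72], [-32.1, 12.6, 0, 0, 0, 0, 72], [-32.1, 12.6, 0, 0, 0, 0, 72], [-32.1, 12.6, 0, 0, 0, 0, 72], [-32.1, 12.6, 0, 0, 0, 0, 72], [-32.1, 12.6, 0, 0, 0, 0, 72], [-32.1, 12.6, 0, 0, 0, 0, 72], [-32.1, 12.6, 0, 0, 0, 0, 72], [-32.1, 12.6, 0, 0, 0, 0, 72], [-32.1, 12.6, 0, 0, 0, 0, 72], [-32.1, 12.6, 0, 0, 0, 0, 72], [-32.1, 12.6, 0, 0, 0, 0, 72], [-32.1, 12.6, 0, 0, 0, 0, 72], [-32.1, 12.6, 0, 0, 0, 0, 72], [-32.1, 12.6, 0, 0, 0, 0, 72], [-32.1, 11.8, 0, 0, 0, 0, 72], [0, 0, 0, 0, 0, 0, 72], [0, 0, 0, 0, 0, 0, 72]]]'

```text
time_s: 14.85
ee_pos: [0.6446, -0.2101, 0.1851]
eef_rot: [-3.141, -0.0, 1.569]
force: [0.3, 0.6, 0.3]
grip_width: 0.0718
grip_force: 0.0
```

Run:
```python
from fit import *
c=optics.camera("top"); print(tcp()[0])
M["bm"]=[p+[0,0,.034] for p in M["bm"]]
print(fit(c,"bm",np.array([.419,.369,0])))
c=optics.camera("scene");print(fit(c,"bm",np.array([.419,.369,0])), tcp()[0])
c=optics.camera("wrist");print(fit(c,"bl",np.array([.645,-.2085,0]),fish=True))
```

```text
[ 0.64455171 -0.20885228  0.18546006]
(array([0.4200881 , 0.37134276, 0.        ]), np.float64(58.52941176470588), np.float64(1189.6431372549018))
(array([0.42240343, 0.36967317, 0.        ]), np.float64(125.95294117647059), np.float64(2278.027450980392)) [ 0.64458703 -0.20807401  0.18571047]
(array([ 0.64175137, -0.21042858,  0.        ]), np.float64(265.6862745098039), np.float64(11983.070588235294))
```

Call:
carry_out --plan '[[[0, 0, 30, 0, 0, 0, 72], [0, 0, 30, 0, 0, 0, 72], [0, 0, 30, 0, 0, 0, 72], [0, 0, 20, 0, 0, 0, 72], [0, 0, 12, 0, 0, 0, 72], [0, 0, 6, 0, 0, 0, 72], [0, 0, 0, 0, 0, 0, 72], [0, 0, 0, 0, 0, 0, 72], [0, 0, 0, 0, 0, 0, 42], [0, 0, 0, 0, 0, 0, 42], [0, 0, 0, 0, 0, 0, 42], [0, 0, 0, 0, 0, 0, 42], [0, 0, 0, 0, 0, 0, 42]]]' --squeeze 30

```text
time_s: 16.08
ee_pos: [0.6448, -0.2088, 0.058]
eef_rot: [3.141, 0.0, 1.571]
force: [-1.3, -0.1, 4.6]
grip_width: 0.0474
grip_force: 30.0
```

Call:
carry_out --plan '[[[0, 0, -10, 0, 0, 0, 42], [0, 0, -30, 0, 0, 0, 42], [0, 0, -40, 0, 0, 0, 42], [0, 0, -40, 0, 0, 0, 42], [0, 0, -20, 0, 0, 0, 42]]]'

```text
time_s: 16.5
ee_pos: [0.6455, -0.209, 0.2034]
eef_rot: [3.136, 0.002, 1.571]
force: [-0.1, 0.3, -2.7]
grip_width: 0.0474
grip_force: 30.0
```

Call:
carry_out --plan '[[[32.1, -12.5, 0, 0, 0, 0, 42], [32.1, -12.5, 0, 0, 0, 0, 42], [32.1, -12.5, 0, 0, 0, 0, 42], [32.1, -12.5, 0, 0, 0, 0, 42], [32.1, -12.5, 0, 0, 0, 0, 42], [32.1, -12.5, 0, 0, 0, 0, 42], [32.1, -12.5, 0, 0, 0, 0, 42], [32.1, -12.5, 0, 0, 0, 0, 42], [32.1, -12.5, 0, 0, 0, 0, 42], [32.1, -12.5, 0, 0, 0, 0, 42], [32.1, -12.5, 0, 0, 0, 0, 42], [32.1, -12.5, 0, 0, 0, 0, 42], [32.1, -12.5, 0, 0, 0, 0, 42], [32.1, -12.5, 0, 0, 0, 0, 42], [32.1, -12.5, 0, 0, 0, 0, 42], [32.1, -12.5, 0, 0, 0, 0, 42], [32.1, -12.5, 0, 0, 0, 0, 42], [32.3, -12.5, 0, 0, 0, 0, 42], [0, 0, 0, 0, 0, 0, 42], [0, 0, 0, 0, 0, 0, 42]]]'

```text
time_s: 18.17
ee_pos: [0.4188, 0.3704, 0.1975]
eef_rot: [-3.141, 0.0, 1.573]
force: [-0.4, -1.3, -3.6]
grip_width: 0.0472
grip_force: 30.0
```

Run:
```python
from h import *
c=optics.camera("scene"); print(tcp()[0], tcp()[2]["force"])
im=c["pixels"][:,:,::-1]; cv2.imwrite("pics/s2.png",cv2.resize(im[130:400,400:640],None,fx=2,fy=2))
```

```text
[0.41941218 0.36937291 0.19750887] [-0.07518336  0.3377245  -4.17774083]
```

View pics/s2.png

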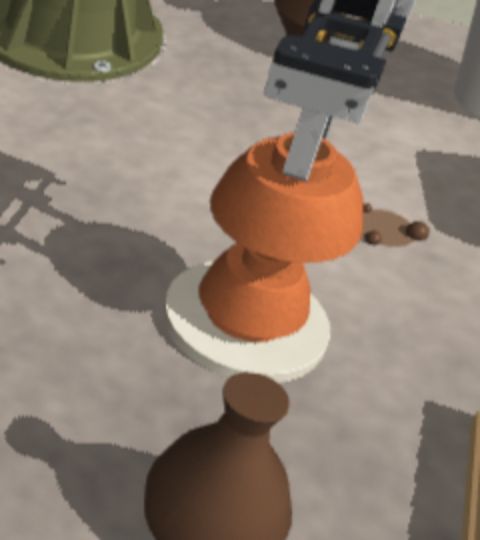

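The medium bowl (crop 255,290) sits level on the bat and the large bowl is centred above it. I lower it.

Call:
carry_out --plan '[[[0, 0, 15, 0, 0, 0, 42], [0, 0, 25, 0, 0, 0, 42], [0, 0, 20, 0, 0, 0, 42], [0, 0, 12, 0, 0, 0, 42], [0, 0, 6, 0, 0, 0, 42], [0, 0, 4, 0, 0, 0, 42], [0, 0, 2, 0, 0, 0, 42], [0, 0, 1, 0, 0, 0, 42], [0, 0, 0, 0, 0, 0, 42], [0, 0, 0, 0, 0, 0, 42]]]'

```text
time_s: 19.05
ee_pos: [0.42, 0.3695, 0.1131]
eef_rot: [3.141, -0.001, 1.571]
force: [0.3, 0.2, -3.5]
grip_width: 0.0472
grip_force: 30.0
```

Call:
carry_out --plan '[[[0, 0, 0.5, 0, 0, 0, 42], [0, 0, 0.5, 0, 0, 0, 42], [0, 0, 0, 0, 0, 0, 42], [0, 0, 0, 0, 0, 0, 42]]]'

```text
time_s: 19.38
ee_pos: [0.4197, 0.3693, 0.1115]
eef_rot: [3.142, 0.0, 1.571]
force: [-0.2, -0.0, -3.2]
grip_width: 0.0476
grip_force: 30.0
```

Call:
carry_out --plan '[[[0, 0, 0.5, 0, 0, 0, 42], [0, 0, 0.5, 0, 0, 0, 42], [0, 0, 0, 0, 0, 0, 42], [0, 0, 0, 0, 0, 0, 42]]]'

```text
time_s: 19.72
ee_pos: [0.4198, 0.3695, 0.111]
eef_rot: [3.141, -0.0, 1.571]
force: [-3.4, -1.0, 5.1]
grip_width: 0.0471
grip_force: 30.0
```

Call:
carry_out --plan '[[[0, 0, 0, 0, 0, 0, 72], [0, 0, 0, 0, 0, 0, 72], [0, 0, 0, 0, 0, 0, 72], [0, 0, 0, 0, 0, 0, 72], [0, 0, -8, 0, 0, 0, 72], [0, 0, -30, 0, 0, 0, 72], [0, 0, -37, 0, 0, 0, 72], [0, 0, 0, 0, 0, 0, 66]]]'

```text
time_s: 20.38
ee_pos: [0.4215, 0.3708, 0.1927]
eef_rot: [3.134, -0.006, 1.571]
force: [1.1, 1.0, 1.1]
grip_width: 0.0685
grip_force: 0.0
```

Call:
carry_out --plan '[[[-32.2, 3.2, 0, 0, 0, 0, 66], [-32.2, 3.2, 0, 0, 0, 0, 66], [-32.2, 3.2, 0, 0, 0, 0, 66], [-32.2, 3.2, 0, 0, 0, 0, 66], [-32.2, 3.2, 0, 0, 0, 0, 66], [-32.2, 3.2, 0, 0, 0, 0, 66], [-32.2, 3.2, 0, 0, 0, 0, 66], [-32.2, 3.2, 0, 0, 0, 0, 66], [-32.2, 3.2, 0, 0, 0, 0, 66], [-32.2, 3.2, 0, 0, 0, 0, 66], [-32.2, 3.2, 0, 0, 0, 0, 66], [-32.2, 3.2, 0, 0, 0, 0, 66], [-32.2, 3.2, 0, 0, 0, 0, 66], [-32.2, 3.2, 0, 0, 0, 0, 66], [-32.2, 3.2, 0, 0, 0, 0, 66], [0, 0, 0, 0, 0, 0, 66], [0, 0, 0, 0, 0, 0, 66]]]'

```text
time_s: 21.8
ee_pos: [0.4677, -0.1148, 0.1857]
eef_rot: [3.141, 0.0, 1.568]
force: [-0.7, 1.0, 0.8]
grip_width: 0.0659
grip_force: 0.0
```

Call:
carry_out --plan '[[[0, 0, 0, 0, 0, -0.104, 66], [0, 0, 0, 0, 0, -0.104, 66], [0, 0, 0, 0, 0, -0.104, 66], [0, 0, 0, 0, 0, -0.104, 66], [0, 0, 0, 0, 0, -0.104, 66], [0, 0, 0, 0, 0, 0, 66], [0, 0, 0, 0, 0, 0, 66]]]'

```text
time_s: 22.38
ee_pos: [0.4678, -0.1129, 0.1858]
eef_rot: [3.141, 0.0, 2.089]
force: [-0.3, 0.1, -0.4]
grip_width: 0.0662
grip_force: 0.0
```

Run:
```python
from fit import *
c=optics.camera("scene"); M["bl"]=[p+[0,0,.053] for p in M["bl"]]
print(fit(c,"bl",np.array([.4195,.369,0])))
cv2.imwrite("pics/s3.png",cv2.resize(c["pixels"][150:400,400:640,::-1],None,fx=2,fy=2))
c=optics.camera("top"); print(fit(c,"bl",np.array([.4195,.369,0])))
c=wrist("w4");print(fit(c,"ds",np.array([.4675,-.1137,.52]),fish=True),tcp()[0],tcp()[2]["eef_rot"])
print(fit(c,"sq",np.array([.4555,-.311,-.194]),fish=True))
```

```text
(array([0.42342422, 0.37003444, 0.        ]), np.float64(239.28235294117647), np.float64(3478.6627450980395))
(array([0.42154822, 0.37211306, 0.        ]), np.float64(79.73725490196078), np.float64(1936.043137254902))
(array([ 0.46459433, -0.11429591,  0.52215983]), np.float64(96.03529411764706), np.float64(6053.192156862745)) [ 0.46773473 -0.1133061   0.1855612 ] [3.14147169e+00 4.87866143e-05 2.08859598e+00]
(array([ 0.45222516, -0.31493447, -0.17681733]), np.float64(8527.949019607842), np.float64(12370.54117647059))
```

View pics/s3.png

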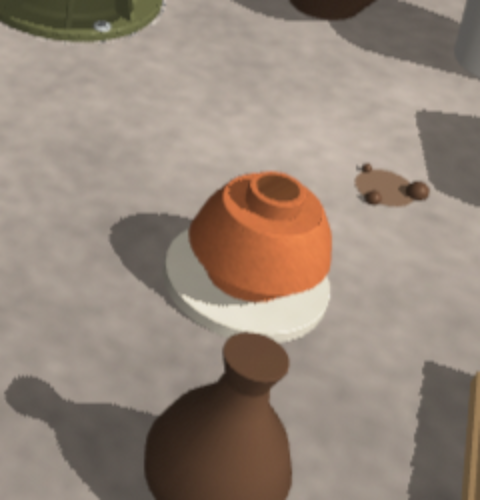

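View pics/w4.png

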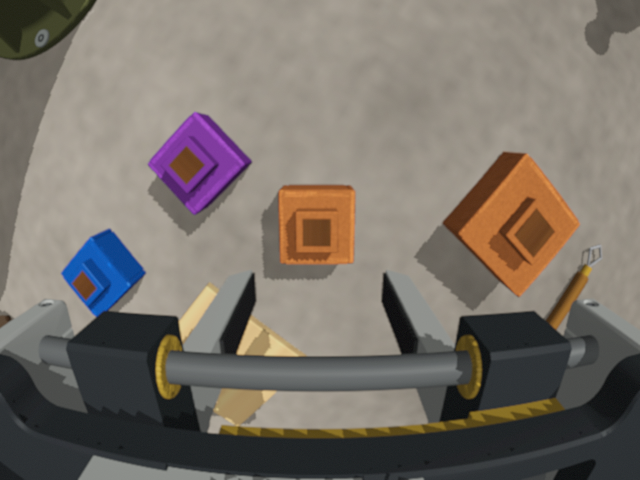

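The bowl stack is level and centred on the bat. The terracotta dish is square to the fingers at (317,225), with the purple one at (200,162) and the blue one at (103,270) clear of them. I grasp it.

Call:
carry_out --plan '[[[0, 0, 30, 0, 0, 0, 62], [0, 0, 30, 0, 0, 0, 62], [0, 0, 30, 0, 0, 0, 62], [0, 0, 26, 0, 0, 0, 62], [0, 0, 14, 0, 0, 0, 62], [0, 0, 7.5, 0, 0, 0, 62], [0, 0, 0, 0, 0, 0, 62], [0, 0, 0, 0, 0, 0, 62], [0, 0, 0, 0, 0, 0, 30], [0, 0, 0, 0, 0, 0, 30], [0, 0, 0, 0, 0, 0, 30], [0, 0, 0, 0, 0, 0, 30], [0, 0, 0, 0, 0, 0, 30]]]' --squeeze 25

```text
time_s: 23.62
ee_pos: [0.4679, -0.1138, 0.0484]
eef_rot: [3.141, 0.0, 2.091]
force: [-0.4, 0.3, 3.3]
grip_width: 0.0359
grip_force: 25.0
```

Call:
carry_out --plan '[[[0, 0, -10, 0, 0, 0, 30], [0, 0, -30, 0, 0, 0, 30], [0, 0, -40, 0, 0, 0, 30], [0, 0, -30, 0, 0, 0, 30], [0, 0, 0, 0, 0, 0.119, 30], [0, 0, 0, 0, 0, 0.119, 30], [0, 0, 0, 0, 0, 0.119, 30], [0, 0, 0, 0, 0, 0.119, 30], [0, 0, 0, 0, 0, 0.119, 30], [0, 0, 0, 0, 0, 0.119, 30], [-28, 3.7, 0, 0, 0, 0, 30], [-28, 3.7, 0, 0, 0, 0, 30], [-28, 3.7, 0, 0, 0, 0, 30], [-28, 3.7, 0, 0, 0, 0, 30], [-28, 3.7, 0, 0, 0, 0, 30], [-28, 3.7, 0, 0, 0, 0, 30], [-27.7, 3.6, 0, 0, 0, 0, 30], [0, 0, 0, 0, 0, 0, 30], [0, 0, 0, 0, 0, 0, 30], [0, 0, 0, 0, 0, 0, 30]]]'

```text
time_s: 25.28
ee_pos: [0.4552, -0.3102, 0.1582]
eef_rot: [-3.141, -0.0, 1.377]
force: [0.1, 0.6, -1.4]
grip_width: 0.0361
grip_force: 25.0
```

Run:
```python
from fit import *
c=wrist("w5"); b=c["pixels"][:,:,::-1].copy(); p,r,o=tcp(); print(p,o["eef_rot"])
v=sil(c,M["sq"],[.4555,-.311,-.194],True); cs,_=cv2.findContours((v>.5).astype(np.uint8),0,1)
cv2.drawContours(b,cs,-1,(0,255,0),1)
M["ds"]=[q+[0,0,p[2]-.0484] for q in M["ds"]]
v=sil(c,M["ds"],[p[0],p[1],-.194],True); cs,_=cv2.findContours((v>.5).astype(np.uint8),0,1)
cv2.drawContours(b,cs,-1,(255,0,255),1); cv2.imwrite("pics/w5b.png",b)
```

```text
[ 0.45536266 -0.30989655  0.15823109] [-3.14150969e+00 -1.81456006e-04  1.37738699e+00]
```

View pics/w5b.png

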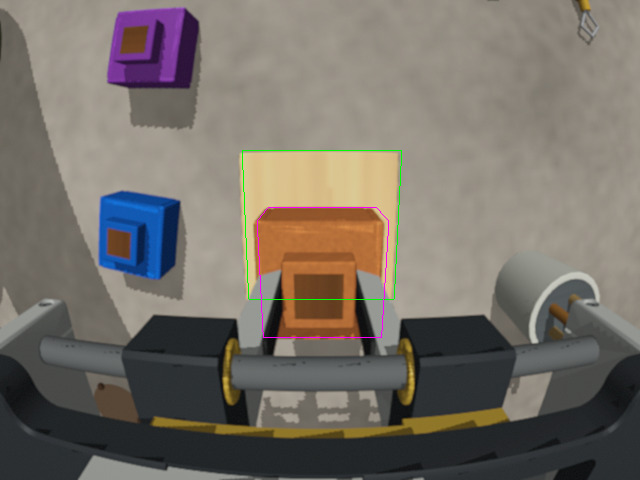

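Run:
```python
import fit as F
from fit import *
c=optics.camera("wrist"); h=cv2.cvtColor(c["pixels"],cv2.COLOR_RGB2HSV).astype(int)
print(h[180,236:248].tolist(),h[180,396:408].tolist(),sep="\n")
m=(h[...,1]>55)&(h[...,0]>12)&(h[...,0]<30)&(h[...,2]>120); v=sil(c,M["sq"],[.4555,-.311,-.194],True)
for r in range(160,205,8):
    A=np.flatnonzero(m[r,200:440])+200; B=np.flatnonzero(v[r]>.5); print(r,A[[0,-1]],B[[0,-1]])
for u in (270,320,370): print(u,np.flatnonzero(m[100:200,u])[0]+100,np.flatnonzero(v[:,u]>.5)[0])
for n in("top","scene"):
    k=optics.camera(n); hh=cv2.cvtColor(k["pixels"],cv2.COLOR_RGB2HSV).astype(int)
    print(n,hh[tuple(proj(k,[.42,-.33,.015]).astype(int)[::-1])],hh[tuple(proj(k,[.36,-.33,0]).astype(int)[::-1])])
```

```text
[[18, 28, 154], [19, 27, 152], [18, 29, 152], [20, 54, 171], [21, 80, 201], [22, 86, 216], [23, 84, 218], [23, 83, 218], [23, 82, 218], [23, 82, 218], [23, 83, 218], [22, 84, 218]]
[[19, 95, 204], [19, 82, 186], [18, 47, 162], [17, 30, 155], [17, 29, 157], [17, 29, 157], [18, 29, 157], [17, 29, 158], [18, 29, 157], [19, 28, 157], [17, 29, 159], [17, 29, 159]]
160 [239 398] [242 401]
168 [239 398] [242 400]
176 [239 397] [243 400]
184 [240 397] [243 399]
192 [240 397] [243 399]
200 [240 397] [244 399]
270 152 150
320 151 150
370 152 150
top [ 6 25 52] [29 79 77]
scene [ 22  89 249] [ 13  33 185]
```

The wrist view shows the same roughly −2.5 mm camera bias for bat and dish, so the placing estimate stands. I lower it.

Call:
carry_out --plan '[[[-1, 0, 20, 0, 0, 0, 30], [0, 0, 25, 0, 0, 0, 30], [0, 0, 20, 0, 0, 0, 30], [0, 0, 14, 0, 0, 0, 30], [0, 0, 7, 0, 0, 0, 30], [0, 0, 4, 0, 0, 0, 30], [0, 0, 2, 0, 0, 0, 30], [0, 0, 1, 0, 0, 0, 30], [0, 0, 0.5, 0, 0, 0, 30], [0, 0, 0, 0, 0, 0, 30], [0, 0, 0, 0, 0, 0, 30]]]'

```text
time_s: 26.4
ee_pos: [0.4553, -0.3118, 0.065]
eef_rot: [3.141, 0.0, 1.377]
force: [-0.3, 0.6, -2.3]
grip_width: 0.0354
grip_force: 25.0
```

Call:
carry_out --plan '[[[0, 0, 0.5, 0, 0, 0, 30], [0, 0, 0.5, 0, 0, 0, 30], [0, 0, 0, 0, 0, 0, 30], [0, 0, 0, 0, 0, 0, 30]]]'

```text
time_s: 26.73
ee_pos: [0.4551, -0.3117, 0.0635]
eef_rot: [3.142, 0.0, 1.377]
force: [0.1, 0.5, -0.9]
grip_width: 0.0355
grip_force: 25.0
```

Call:
carry_out --plan '[[[0, 0, 0.5, 0, 0, 0, 30], [0, 0, 0.3, 0, 0, 0, 30], [0, 0, 0, 0, 0, 0, 30], [0, 0, 0, 0, 0, 0, 30]]]'

```text
time_s: 27.07
ee_pos: [0.4551, -0.3117, 0.0634]
eef_rot: [3.141, 0.0, 1.377]
force: [-4.4, 2.1, 8.6]
grip_width: 0.0359
grip_force: 25.0
```

Call:
carry_out --plan '[[[0, 0, 0, 0, 0, 0, 60], [0, 0, 0, 0, 0, 0, 60], [0, 0, 0, 0, 0, 0, 60], [0, 0, 0, 0, 0, 0, 60], [0, 0, -8, 0, 0, 0, 60], [0, 0, -32, 0, 0, 0, 60], [0, 0, -40, 0, 0, 0, 76], [0, 0, -40, 0, 0, 0, 76]]]'

```text
time_s: 27.73
ee_pos: [0.4546, -0.3113, 0.1843]
eef_rot: [-3.14, -0.001, 1.377]
force: [0.9, -0.7, 1.2]
grip_width: 0.0699
grip_force: 0.0
```

Call:
carry_out --plan '[[[27.5, 10.5, 0, 0, 0, 0, 76], [27.5, 10.5, 0, 0, 0, 0, 76], [27.5, 10.5, 0, 0, 0, 0, 76], [27.5, 10.5, 0, 0, 0, 0, 76], [27.5, 10.5, 0, 0, 0, 0, 76], [27.5, 10.5, 0, 0, 0, 0, 76], [27.5, 10.5, 0, 0, 0, 0, 76], [27.5, 10.5, 0, 0, 0, 0, 76], [27.5, 10.5, 0, 0, 0, 0, 76], [27.5, 10.5, 0, 0, 0, 0, 76], [27.5, 10.5, 0, 0, 0, 0, 76], [27.9, 10.1, 0, 0, 0, 0, 76], [0, 0, 0, 0, 0, 0, 76], [0, 0, 0, 0, 0, 0, 76], [0, 0, 0, 0, 0, 0, 76]]]'

```text
time_s: 28.98
ee_pos: [0.6418, -0.0121, 0.1828]
eef_rot: [-3.141, 0.0, 1.377]
force: [1.9, -0.7, -1.5]
grip_width: 0.0761
grip_force: 0.0
```

Run:
```python
from fit import *
c=optics.camera("wrist");print(fit(c,"dl",np.array([.642,-.0117,-.197]),fish=True)); print(tcp()[0],tcp()[2]["eef_rot"])
M["ds"]=[q+[0,0,.015] for q in M["ds"]]
for n in("top","scene"):
    c=optics.camera(n); h=cv2.cvtColor(c["pixels"],cv2.COLOR_RGB2HSV).astype(int)
    import fit as F; F.mask=lambda c,n:((h[...,0]<16)|(h[...,0]>172))&(h[...,1]>135)
    print(n,F.fit(c,"ds",np.array([.455,-.311,-.194])))
```

```text
(array([ 0.63876375, -0.01305641, -0.19199158]), np.float64(207.98823529411766), np.float64(14252.95294117647))
[ 0.64173516 -0.0124807   0.18293638] [3.14156457e+00 1.56527176e-04 1.37612746e+00]
top (array([ 0.45624048, -0.31048096, -0.20346996]), np.float64(147.1450980392157), np.float64(886.9725490196079))
scene (array([ 0.4770447 , -0.30439194, -0.72822583]), np.float64(494.356862745098), np.float64(1107.0745098039215))
```

Call:
carry_out --plan '[[[0.7, 0, 30, 0, 0, 0, 76], [0, 0, 30, 0, 0, 0, 76], [0, 0, 30, 0, 0, 0, 76], [0, 0, 20, 0, 0, 0, 76], [0, 0, 11, 0, 0, 0, 76], [0, 0, 6, 0, 0, 0, 76], [0, 0, 0, 0, 0, 0, 76], [0, 0, 0, 0, 0, 0, 76], [0, 0, 0, 0, 0, 0, 40], [0, 0, 0, 0, 0, 0, 40], [0, 0, 0, 0, 0, 0, 40], [0, 0, 0, 0, 0, 0, 40], [0, 0, 0, 0, 0, 0, 40]]]' --squeeze 35

```text
time_s: 30.22
ee_pos: [0.6422, -0.011, 0.0559]
eef_rot: [3.141, -0.0, 1.377]
force: [-2.0, -0.2, 2.5]
grip_width: 0.0461
grip_force: 1.5
```

Call:
carry_out --plan '[[[0, 0, 0, 0, 0, 0, 40], [0, 0, 0, 0, 0, 0, 40], [0, 0, -10, 0, 0, 0, 40], [0, 0, -30, 0, 0, 0, 40], [0, 0, -40, 0, 0, 0, 40], [0, 0, -40, 0, 0, 0, 40]]]'

```text
time_s: 30.72
ee_pos: [0.6414, -0.0109, 0.1766]
eef_rot: [-3.139, 0.0, 1.377]
force: [0.9, 0.3, -2.6]
grip_width: 0.0457
grip_force: 35.0
```

Call:
carry_out --plan '[[[-27.5, -10.5, 0, 0, 0, 0, 40], [-27.5, -10.5, 0, 0, 0, 0, 40], [-27.5, -10.5, 0, 0, 0, 0, 40], [-27.5, -10.5, 0, 0, 0, 0, 40], [-27.5, -10.5, 0, 0, 0, 0, 40], [-27.5, -10.5, 0, 0, 0, 0, 40], [-27.5, -10.5, 0, 0, 0, 0, 40], [-27.5, -10.5, 0, 0, 0, 0, 40], [-27.5, -10.5, 0, 0, 0, 0, 40], [-27.5, -10.5, 0, 0, 0, 0, 40], [-27.5, -10.5, 0, 0, 0, 0, 40], [-27.5, -10, 0, 0, 0, 0, 40], [0, 0, 0, 0, 0, 0, 40], [0, 0, 0, 0, 0, 0, 40], [0, 0, 0, 0, 0, 0, 40], [0, 0, 0, 0, 0, 0, 40]]]'

```text
time_s: 32.05
ee_pos: [0.4558, -0.3099, 0.1757]
eef_rot: [-3.142, -0.0, 1.378]
force: [0.6, 0.0, -3.4]
grip_width: 0.0457
grip_force: 35.0
```

Call:
carry_out --plan '[[[-1, -0.3, 15, 0, 0, 0, 40], [0, 0, 20, 0, 0, 0, 40], [0, 0, 20, 0, 0, 0, 40], [0, 0, 15, 0, 0, 0, 40], [0, 0, 8, 0, 0, 0, 40], [0, 0, 4, 0, 0, 0, 40], [0, 0, 2, 0, 0, 0, 40], [0, 0, 1, 0, 0, 0, 40], [0, 0, 0.5, 0, 0, 0, 40], [0, 0, 0, 0, 0, 0, 40], [0, 0, 0, 0, 0, 0, 40]]]'

```text
time_s: 32.97
ee_pos: [0.4551, -0.3117, 0.0907]
eef_rot: [3.141, 0.0, 1.377]
force: [-0.6, 0.5, -3.7]
grip_width: 0.0456
grip_force: 35.0
```

Call:
carry_out --plan '[[[0, 0, 0.5, 0, 0, 0, 40], [0, 0, 0.5, 0, 0, 0, 40], [0, 0, 0.5, 0, 0, 0, 40], [0, 0, 0, 0, 0, 0, 40], [0, 0, 0, 0, 0, 0, 40]]]'

```text
time_s: 33.38
ee_pos: [0.4549, -0.3115, 0.0886]
eef_rot: [-3.142, -0.0, 1.377]
force: [-0.8, 0.2, -3.2]
grip_width: 0.0457
grip_force: 35.0
```

Call:
carry_out --plan '[[[0, 0, 0.5, 0, 0, 0, 40], [0, 0, 0.5, 0, 0, 0, 40], [0, 0, 0, 0, 0, 0, 40], [0, 0, 0, 0, 0, 0, 40]]]'

```text
time_s: 33.72
ee_pos: [0.455, -0.3116, 0.0879]
eef_rot: [3.141, 0.0, 1.377]
force: [-1.8, 0.9, 1.8]
grip_width: 0.0457
grip_force: 35.0
```

Contact is at the predicted height. I release, rise and look.

Call:
carry_out --plan '[[[0, 0, 0.3, 0, 0, 0, 40], [0, 0, 0, 0, 0, 0, 76], [0, 0, 0, 0, 0, 0, 76], [0, 0, 0, 0, 0, 0, 76], [0, 0, 0, 0, 0, 0, 76], [0, 0, -8, 0, 0, 0, 76], [0, 0, -32, 0, 0, 0, 76], [0, 0, -40, 0, 0, 0, 76], [0, 0, -40, 0, 0, 0, 76], [40, 0, 0, 0, 0, 0, 76], [40, 0, 0, 0, 0, 0, 76], [40, 0, 0, 0, 0, 0, 76], [40, 0, 0, 0, 0, 0, 76], [40, 0, 0, 0, 0, 0, 76], [40, 0, 0, 0, 0, 0, 76], [0, 0, 0, 0, 0, 0, 76], [0, 0, 0, 0, 0, 0, 76]]]'

```text
time_s: 35.13
ee_pos: [0.5015, -0.0745, 0.208]
eef_rot: [3.141, 0.0, 1.38]
force: [-0.1, 0.3, -0.1]
grip_width: 0.0759
grip_force: 0.0
```

Run:
```python
from fit import *
import fit as F
ims=[]
for cn in("top","scene"):
    c=optics.camera(cn); h=cv2.cvtColor(c["pixels"],cv2.COLOR_RGB2HSV).astype(int); b=c["pixels"][:,:,::-1].copy()
    F.mask=lambda c,n:((h[...,0]<16)|(h[...,0]>172))&(h[...,1]>135)
    F.M["dl"]=[sq(.104,.032),sq(.104,.083),sq(.046,.083),sq(.046,.101)]
    print(cn,F.fit(c,"dl",np.array([.455,-.311,-.194]),rad=7))
    ims+=[b]
t,s=ims
a=cv2.resize(t[230:330,395:495],(400,400),interpolation=cv2.INTER_CUBIC); d=cv2.resize(s[130:230,180:280],(400,400),interpolation=cv2.INTER_CUBIC)
cv2.imwrite("pics/end.png",np.hstack([a,d])); cv2.imwrite("pics/end2.png",s)
```

```text
top (array([ 0.45573718, -0.31199233, -0.19355044]), np.float64(353.29803921568623), np.float64(2063.1176470588234))
scene (array([ 0.45763823, -0.30858291, -0.19984602]), np.float64(123.43137254901958), np.float64(2221.972549019608))
```

View pics/end.png

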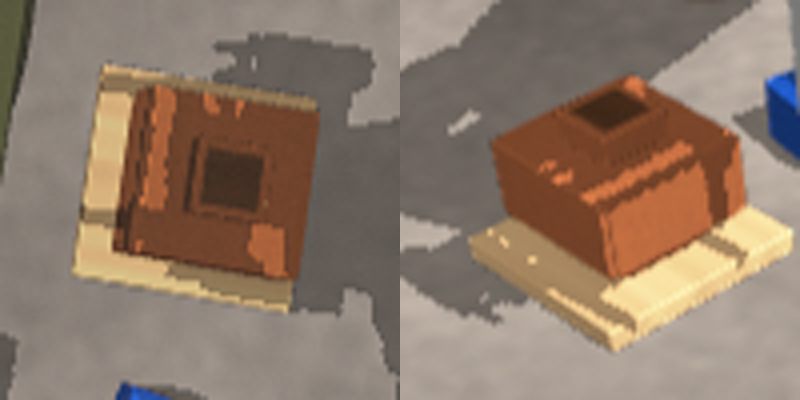

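View pics/end2.png

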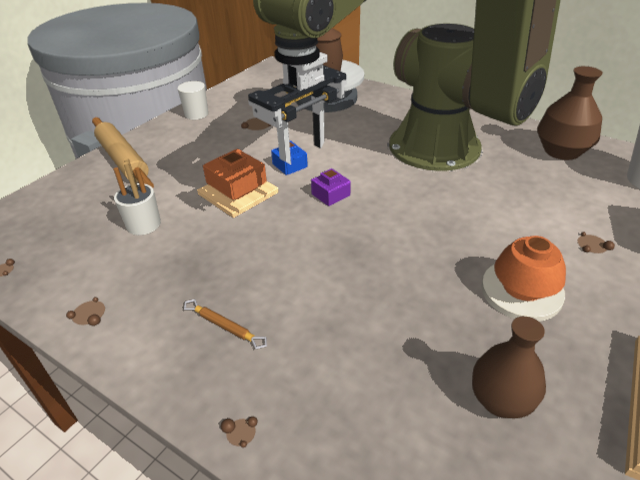

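The dish stack is centred and square on its bat (scene 235,178), and the bowl stack is level on the plaster bat (530,270). The bystanders are unmoved, and the gripper is clear of everything.

```bash
python3 -c "
from station import ctrl; print(ctrl.hand_in())"
```

```text
the job is handed in; nothing more can be done
None
```

I handed the job in at about 35 s of the 131 s: three bowls nested on the round bat and two dishes nested on the square bat, each within about 2–3 mm of centre by my camera fits, with the vase, crock, loop tool and look-alikes left where they were.

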